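# Lock the drip cup into the proofer's bayonet ring

### The job

Fit the drip cup, the steel cup with three brass lugs, up into the white bayonet ring on the side of the proofing cabinet: lift it through the ring's slots from below with the handle under the black mark, turn it until the handle points at the orange mark, and let the lugs drop into their pockets so that the cup hangs there level, locked by itself. Leave the smooth-rimmed measuring cup where it stands.

Things in the scene. Friction and masses are not known exactly. Their poses are not given: they have to be found in the camera images.
- drip_cup: Steel drip cup, 60 mm diameter, 80 tall, 0.25 kg, upright. Origin: centre of underside, z up. Black handle along its -x, out to 168 mm from the axis, 16 wide, 16 high, centre line 32 mm up; grip it 120 mm from the axis, from above. Three brass lugs at 60, 180 (over the handle), 300 deg about z from +x: 12 mm wide, out to radius 47, from 70 to 78 mm above the underside.
- ring (a point): Centre of the level white ring, at its ledge's top, 200 mm over the sill, z up. Opening radius 37 mm; ledge 8 thick; wall radius 54 inside, 62 outside, top 4 mm above ledge; open above. Clear cabinet, 300 tall, on its -y side: wall 110 mm off, x -20 to 220. Locked: cup axes parallel to ring axes, underside 70 mm below here. Turn the cup 5 to 20 mm (best 12) above that; at 30 the handle hits the ring.
- slot (a point): Black mark on the ring's wall top (58 mm from the ring's centre, at 130 deg about its z from its +x), over one of three slots in the ledge, 40 deg wide, 120 deg apart. Handle under it, lugs rise through. Then, counter-clockwise from above: bump 4 mm high, pocket 40 deg wide at ledge height, stop 16 mm high. Pocket centres lie 50 deg from the slots'; orange mark: 180 deg.
- measuring_cup: Measuring cup, to be left alone: steel, 60 mm diameter, 60 mm tall, with the same black handle along its -x axis (out to 168 mm, centre line 32 mm up) but a smooth rim without lugs. Origin: centre of its underside; z up.
Mind the look-alikes: they are no part of the job. Leave any red look-alike of the drip_cup alone.

How it is judged:
At the end, for the whole second after the job is handed in: The drip cup hangs still in the ring with its lugs in the pockets: axis within 12 mm of the ring's, underside 66 to 75 mm below the ledge top, handle within 14 degrees of the orange mark, upright within 7 degrees (horizontal distance between drip_cup and ring below 0.012 m and z of drip_cup in the frame of ring between -0.075 and -0.066 m and angle between the x axis of drip_cup and the x axis of ring, either way round below 0.25 rad and angle between drip_cup's own z axis and vertical below 0.12 rad and linear speed of drip_cup below 0.02 m/s and angular speed of drip_cup below 0.2 rad/s); the robot touches nothing.
It fails at once if the measuring cup is moved more than 25 mm from its place (distance of measuring_cup from where it was at the start of the episode above 0.025 m).
It also fails if it takes over 45 s, if anything falls off the work surface, if the arm or the gripper's body presses on something with over 40 N, if the wrist force passes 120 N, or if a joint passes its speed limit or range.

### The arm

A 7-joint arm with a two-finger parallel gripper is mounted at the origin on the work surface. World frame = base frame: x ahead of the robot, y to its left, z up, the work surface at z = 0. Lengths are in m, angles in rad, forces in N, time in s.
With the tool pointing down it reaches from about 0.35 to 0.9 m from the base axis. Payload 8.1 kg.
Tool frame: the origin (TCP) lies at the very end of the fingers, on their centre line; the grasp point (between the pads) lies 19 mm behind it; y points along the fingers, z is the direction in which the jaws open and shut, and the axes are right-handed (so a half turn about y gives the same grasp; the last joint's range is limited). The gripper opens to 92 mm and grips with 3 to 60 N. Pads are 19 mm wide; open, the fingers measure 130 mm over their backs; the gripper's body (75 mm by 190 mm) begins 47 mm behind the grasp point.
Start: joints at [-1.398, 0.434, 0.025, 1.573, -0.012, 1.134, -0.075], TCP at [0.17, 0.601, 0.227] pointing down, gripper open.
Joint ranges: [-2.62, 2.62], [-0.44, 2.09], [-1.27, 1.32], [0.08, 2.57], [-1.32, 4.46], [0.12, 2], [-2.74, 2.74]. Speed limits (rad/s): [2.22, 2.22, 3.01, 3.01, 3.14, 3.14, 3.14].

### API

Orientations are given as a unit quaternion [x, y, z, w].
In Python, from cell import status, eyes, job gives the robot as it stands.
- The arm moves only by the tool servo_tool, never from a script. Its argument "deltas" is a list of rows, each a list of 7 numbers: the shift along the world's x, y, z in mm, then the turn, a rotation vector about the world's x, y, z in rad, then the opening, from 0 (shut) to 1 (fully open). In form: [[tx, ty, tz, ax, ay, az, fingers], ...]. A call has 1 to 10 rows; each row shifts and turns the commanded pose from where the row before left it; what a row does not reach is not made up. A row lasts 1/10 s, in which the tool goes at most 50 mm and 8.59 degrees, less where a joint would pass 70% of its speed; a pose out of reach is approached as far as the arm can. A call with a gripper value outside its range is refused whole. The fingers move at their own pace and stop on an object; "grip_force" is the grip in N (left out, the last holds). Time passes only in rows, so rows that do not move let the fingers close. It gives the time, the measured TCP pose, the force and the opening at its end, in the units of the state.
- status.state(): the state, without advancing time (a new reading comes with each control period).
- eyes.grab_frame(name): name is "scene" or "top" or "wrist"; returns the picture (400x640x3 uint8, red, green, blue); there is no depth.
- eyes.calibration(name): a dict with "mtx" (3x3 intrinsics, pixels), "dist_coeffs" ([k1, k2, p1, p2, k3] as OpenCV has them; the pictures are not rectified), "R" (3x3) and "t" (3): a world point X has camera coordinates R X + t; the wrist camera has in their place "T_tool_cam" (4x4, takes a point from camera to tool coordinates, whose origin is the TCP and whose axes are the tool frame's). Camera axes: x right, y down, z forward; pixel columns grow to the right and rows downward; lengths in m; the calibration is good to about 2 mm. A picture is of the moment at which its call begins: read the wrist's pose just before it. calibration takes no time and is no camera call.
- job.close_job(): hands the job in, once; it reports no verdict.
The state is a dict: "t": time; "q": joint angles; "joint_vel": joint speeds; "joint_efforts": joint torques, N m; "eef_pos": TCP position; "tool_rot": TCP orientation; "wrist_force": force on the tool from outside, world axes, zero at the start; "moment": the same for the moment, N m; "width": opening from 0.0 (shut) to 1.0 (fully open).
Only numpy, scipy, OpenCV 4.12 (cv2) and the standard library are available. Lean on these libraries where they do the work, as an engineer would, in place of code of your own. Each camera call takes 0.05 s, during which the arm holds its last target.

## Working session

There is one attempt and no reset: what is moved stays moved. The work goes in short steps, Python scripts to look and compute and a tool call to move; the robot and the scene stay as the last step left them, time stands still between calls to the robot, and variables do not carry over. Pictures are saved under pics/ and viewed, and the job is handed in when it is done.

Besides the shell and the picture viewer there is one more tool, called after "Request:" as name([rows], argument=value, ...), one row to a line, values as JSON. servo_tool: Moves the arm, as the interface text tells. Its arguments: {"type":"object","properties":{"deltas":{"type":"array","items":{"type":"array","items":{"type":"number"}}},"grip_force":{"type":"number"}},"required":["deltas"]}

```bash
mkdir -p pics; python3 - <<'E'
from cell import status, eyes, job
import cv2,numpy as np
s=status.state();print(s)
for n in("scene","top","wrist"):
    im=eyes.grab_frame(n);cv2.imwrite(f"pics/a_{n}.png",im[:,:,::-1])
    c=eyes.calibration(n);print(n,c)
E
```

```text
{'t': 0.0, 'q': array([-1.397622  ,  0.43523499,  0.02497003,  1.57412062, -0.01160883,
        1.13400109, -0.07510548]), 'joint_vel': array([ 0.00216091,  0.00037721, -0.00095494, -0.00175654, -0.00080149,
       -0.0003008 , -0.00252669]), 'joint_efforts': array([-9.93828835e-04, -6.67842221e+01,  9.84621719e-01, -3.14453638e+01,
       -6.04641368e-02,  4.30758926e-02,  1.74804127e-04]), 'eef_pos': array([0.17009091, 0.60086156, 0.22592839]), 'tool_rot': array([ 0.700963  , -0.09724931,  0.09718884, -0.69981982]), 'wrist_force': array([-0.00404818,  0.08434302,  0.28990343]), 'moment': array([ 0.00498469, -0.03929637,  0.01316287]), 'width': 1.003329681574563}
scene {'mtx': array([[441.05136567,   0.        , 325.05645285],
       [  0.        , 441.05136567, 187.16723912],
       [  0.        ,   0.        ,   1.        ]]), 'dist_coeffs': array([-0.0914106,  0.       ,  0.       ,  0.       ,  0.       ]), 'R': array([[-0.83919717,  0.54369319,  0.0120759 ],
       [ 0.40489364,  0.63947436, -0.65355466],
       [-0.36305545, -0.54357176, -0.75678298]]), 't': array([ 0.41821524
[... 395 characters left out ...]
 0.19033953,  0.01636112, -0.98158198]]), 't': array([0.1402355 , 0.5628143 , 1.16799323])}
wrist {'mtx': array([[276.47149407,   0.        , 317.86074061],
       [  0.        , 276.47149407, 198.34639608],
       [  0.        ,   0.        ,   1.        ]]), 'dist_coeffs': array([-0.0377506,  0.       ,  0.       ,  0.       ,  0.       ]), 'T_tool_cam': array([[-5.05256150e-04,  9.56401515e-01,  2.92054595e-01,
        -7.97938306e-02],
       [ 1.78695539e-04, -2.92054542e-01,  9.56401648e-01,
        -1.59043742e-01],
       [ 9.99999856e-01,  5.35416668e-04, -2.33423309e-05,
        -2.59442276e-04],
       [ 0.00000000e+00,  0.00000000e+00,  0.00000000e+00,
         1.00000000e+00]])}
```

View pics/a_scene.png

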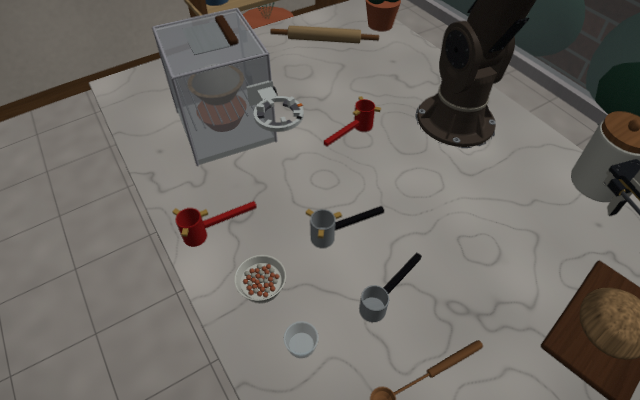

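View pics/a_top.png

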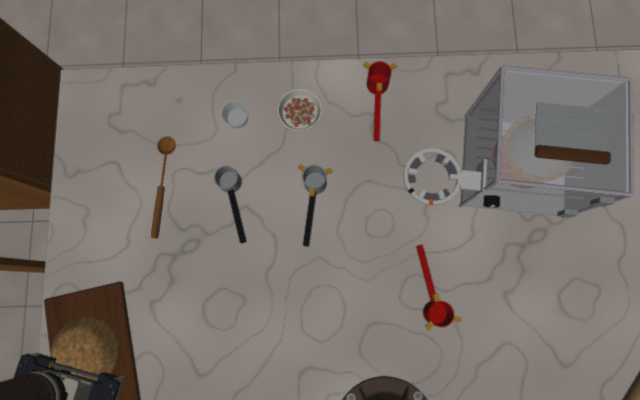

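View pics/a_wrist.png

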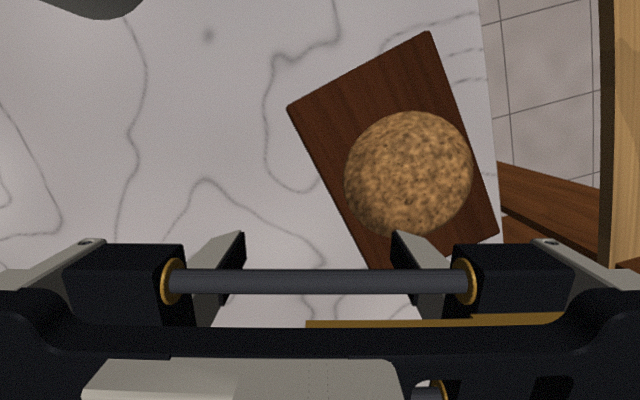

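```bash
python3 - <<'E'
import cv2
t=cv2.imread("pics/a_top.png");s=cv2.imread("pics/a_scene.png")
a=cv2.resize(t[130:260,390:510],None,fx=6,fy=6,interpolation=cv2.INTER_CUBIC)[:600*6//6]
cv2.imwrite("pics/b1.png",cv2.resize(t[140:215,395:495],None,fx=8,fy=8,interpolation=cv2.INTER_CUBIC))
cv2.imwrite("pics/b2.png",cv2.resize(s[70:145,230:330],None,fx=8,fy=8,interpolation=cv2.INTER_CUBIC))
cv2.imwrite("pics/b3.png",cv2.resize(t[155:255,280:350],None,fx=6,fy=6,interpolation=cv2.INTER_CUBIC))
cv2.imwrite("pics/b4.png",cv2.resize(s[195:265,290:390],None,fx=8,fy=8,interpolation=cv2.INTER_CUBIC))
E
```

```text
(no output)
```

View pics/b1.png

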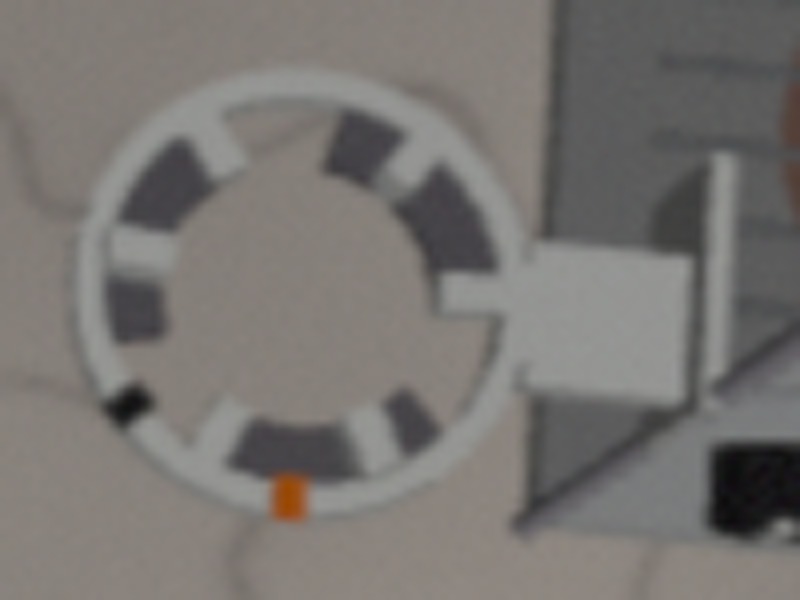

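View pics/b2.png

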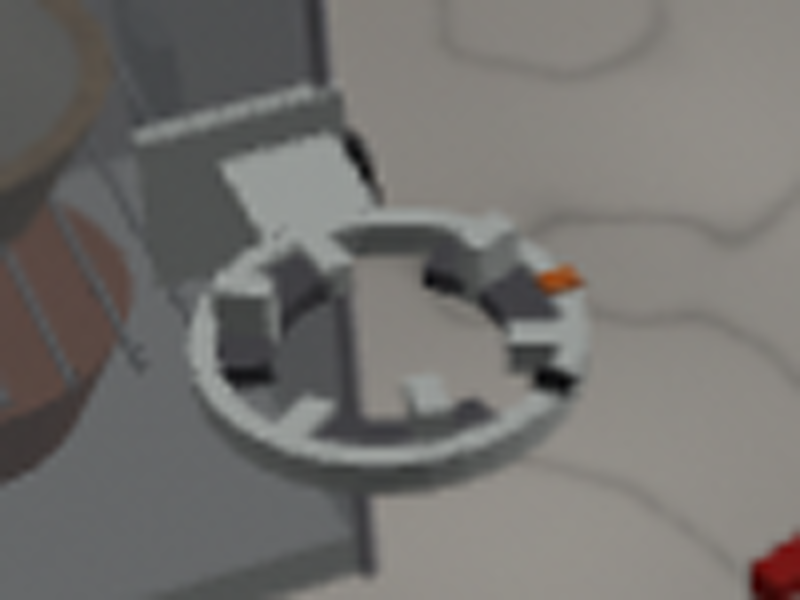

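View pics/b3.png

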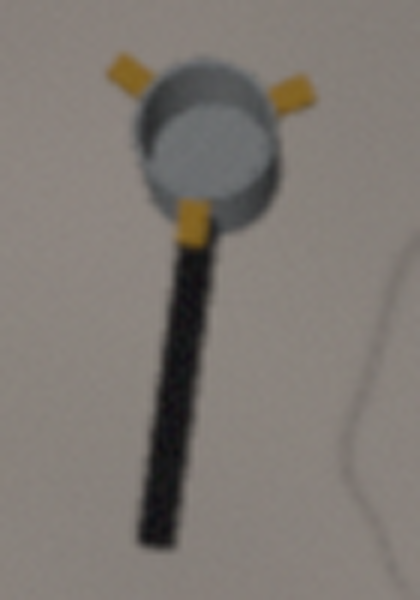

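View pics/b4.png

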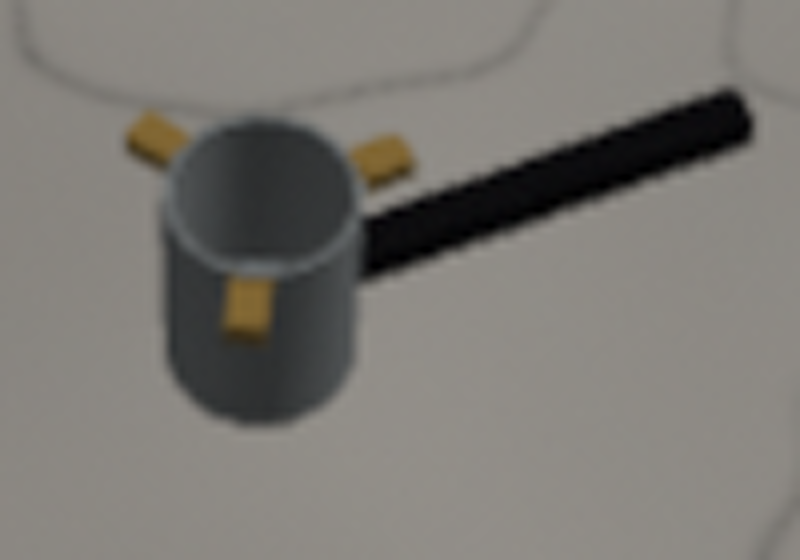

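```bash
cat > h.py <<'E'
import numpy as np,cv2
from scipy.optimize import least_squares
from cell import eyes
C={n:eyes.calibration(n) for n in("scene","top","wrist")}
def proj(n,X):
    c=C[n];rv=cv2.Rodrigues(c["R"])[0]
    return cv2.projectPoints(np.atleast_2d(X).astype(float),rv,c["t"],c["mtx"],c["dist_coeffs"])[0][:,0]
def back(n,uv,z):
    c=C[n];u=cv2.undistortPoints(np.array(uv,float).reshape(-1,1,2),c["mtx"],c["dist_coeffs"])[:,0]
    d=np.c_[u,np.ones(len(u))]@c["R"];o=-c["R"].T@c["t"]
    s=(z-o[2])/d[:,2];return o+s[:,None]*d
def px(p,f,o): return (np.array(p,float)+.5)/f-.5+np.array(o)
E
python3 - <<'E'
from h import *
np.set_printoptions(precision=4,suppress=True)
def P(c,yaw,r,a,z):
    a=np.deg2rad(a)+yaw;return np.array([c[0]+r*np.cos(a),c[1]+r*np.sin(a),c[2]+z])
mt=px([(289,498),(128,405)],8,(395,140));ms=px([(559,280),(553,380)],8,(230,70))
ct=px([(77,285),(290,67),(140,130),(175,462),(350,513)],8,(395,140));cs=px([(190,345),(390,212),(588,335),(380,462)],8,(230,70))
def rr(p,cw=1):
    c=p[:3];X=[P(c,p[3],.058,180,.004),P(c,p[3],.058,130,.004)]
    r=[(proj("top",X)-mt).ravel(),(proj("scene",X)-ms).ravel()]
    for n,q in(("top",ct),("scene",cs)):
        b=back(n,q,c[2]+.004);r.append((np.hypot(*(b[:,:2]-c[:2]).T)-.062)*450)
    return np.concatenate(r)
s=least_squares(rr,[.6,-.1,.2,0]);print("ring",s.x,np.rad2deg(s.x[3]));print(s.fun)
f=lambda p:rr([p[0],p[1],.2,p[2]]);s=least_squares(f,[.6,-.1,0]);print("ring z.2",s.x,s.fun)
lt=px([(131,76),(293,95),(195,223),(157,543)],6,(280,155));ls=px([(248,293),(155,130),(383,155),(738,100)],8,(290,195))
def rc(p):
    c=[p[0],p[1],p[3]];X=[P(c,p[2],.0385,60,.078),P(c,p[2],.0385,300,.078),P(c,p[2],.0385,180,.078),P(c,p[2],.168,180,.04)]
    return np.concatenate([(proj("top",X)-lt).ravel(),(proj("scene",X)-ls).ravel()])
s=least_squares(rc,[.6,.1,0,0]);print("cup",s.x);print(s.fun)
s=least_squares(lambda p:rc([*p,0]),[.6,.1,0]);print("cup z0",s.x,np.rad2deg(s.x[2]))
from scipy.spatial.transform import Rotation as R
print(R.from_quat([ 0.700963  , -0.09724931,  0.09718884, -0.69981982]).as_matrix())
# others on the table
for n,q,z in [("top",(378,62),.07),("top",(437,312),.07),("top",(421,247),.04),("top",(229,180),.06),("top",(242,241),.04)]: print(q,back(n,[q],z)[0])
E
```

```text
ring [ 0.5682 -0.1121  0.2015 -0.1362] -7.803188958915322
[ 0.1904 -0.0904  0.3653 -0.0345  0.1039  0.3357  0.1211  0.4211 -0.0985
  0.0098 -0.0053 -0.6716  0.3062 -0.1343 -0.7025  0.1365 -0.3439]
ring z.2 [ 0.5681 -0.113  -0.1404] [ 0.335   0.0623  0.5827  0.0528  0.0371  0.657  -0.0302  0.7353  0.1822
  0.2547  0.3421 -0.6438  0.1143 -0.1767 -0.1902  0.241  -0.7452]
cup [ 0.6041  0.1496 -0.1551  0.0009]
[ 0.4615 -0.5276  0.4478 -0.4137  0.1103 -0.4161  0.1088  0.632  -0.0574
  1.0454  0.3404  0.3336 -0.3037 -0.2802  1.2527 -0.586 ]
cup z0 [ 0.604   0.1494 -0.1553] -8.899853380031336
[[ 0.9622 -0.0003  0.2724]
 [-0.2724 -0.0016  0.9622]
 [ 0.0001 -1.     -0.0016]]
(378, 62) [ 0.9013 -0.0202  0.07  ]
(437, 312) [ 0.2733 -0.1284  0.07  ]
(421, 247) [ 0.4273 -0.1057  0.04  ]
(229, 180) [0.6047 0.3627 0.06  ]
(242, 241) [0.4541 0.3331 0.04  ]
```

Request:
servo_tool([
  [26, -36, -5, 0, 0, 0.01, 1],
  [26, -36, -5, 0, 0, 0.01, 1],
  [26, -36, -5, 0, 0, 0.01, 1],
  [26, -36, -5, 0, 0, 0.01, 1],
  [26, -36, -5, 0, 0, 0.01, 1],
  [26, -36, -5, 0, 0, 0.01, 1],
  [26, -36, -5, 0, 0, 0.01, 1],
  [26, -36, -5, 0, 0, 0.01, 1],
  [26, -36, -5, 0, 0, 0.01, 1],
  [26, -36, -5, 0, 0, 0.01, 1],
], grip_force=60)

```text
t: 1.15
eef_pos: [0.4309, 0.2398, 0.1766]
tool_rot: [-0.704, 0.062, -0.062, 0.704]
wrist_force: [0.6, 0.9, 0.1]
width: 1.001
```

Request:
servo_tool([
  [26, -36, -5, 0, 0, 0.01, 1],
  [29, -37, -5, 0, 0, 0.01, 1],
  [0, 0, 0, 0, 0, 0, 1],
  [0, 0, 0, 0, 0, 0, 1],
  [0, 0, 0, 0, 0, 0, 1],
])

```text
t: 1.65
eef_pos: [0.4845, 0.1694, 0.1666]
tool_rot: [-0.705, 0.055, -0.054, 0.705]
wrist_force: [0.2, -0.4, -0.2]
width: 1.001
```

```bash
cat >> h.py <<'E'
from scipy.spatial.transform import Rotation as Rot
from cell import status
def wproj(X,s):
    c=C["wrist"];Rt=Rot.from_quat(s["tool_rot"]).as_matrix();T=c["T_tool_cam"]
    Xt=(np.atleast_2d(X)-s["eef_pos"])@Rt; Xc=(Xt-T[:3,3])@T[:3,:3]
    return cv2.projectPoints(Xc,np.zeros(3),np.zeros(3),c["mtx"],c["dist_coeffs"])[0][:,0]
def st():
    s=status.state();m=Rot.from_quat(s["tool_rot"]).as_matrix()
    print("t",round(s["t"],2),"p",s["eef_pos"].round(4),"zang",np.rad2deg(np.arctan2(m[1,2],m[0,2])).round(2),"y",m[:,1].round(4),"F",s["wrist_force"].round(2),"M",s["moment"].round(2),"w",round(s["width"],3),"q",s["q"].round(2))
    return s
def snap(n,f,box=None,k=1):
    im=eyes.grab_frame(n)[:,:,::-1]
    if box: im=im[box[1]:box[3],box[0]:box[2]]
    cv2.imwrite("pics/"+f+".png",cv2.resize(im,None,fx=k,fy=k,interpolation=cv2.INTER_CUBIC))
E
python3 - <<'E'
from h import *
s=st();im=eyes.grab_frame("wrist")[:,:,::-1].copy()
a=np.deg2rad(171.1);d=np.array([np.cos(a),np.sin(a)]);c=np.array([.604,.1494])
for r,z in((.168,.04),(.12,.04),(.0385,.078),(0,.08)):
    u=wproj([*(c+r*d),z],s)[0];print(r,u);cv2.drawMarker(im,tuple(int(v) for v in u),(0,255,0),0,8)
cv2.imwrite("pics/c1.png",im)
E
```

```text
t 1.65 p [0.4845 0.1694 0.1666] zang 81.14 y [-7.e-04  4.e-04 -1.e+00] F [ 0.18 -0.36 -0.24] M [0.   0.02 0.02] w 1.001 q [-0.59  0.32  0.19  1.93 -0.08  0.9   1.05]
0.168 [316.79127575 147.80351472]
0.12 [316.78729215 192.88717013]
0.0385 [316.66086533 278.98086918]
0 [316.66034172 311.19143104]
```

View pics/c1.png

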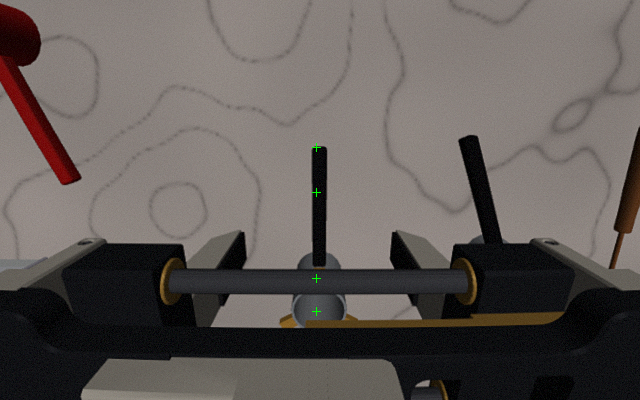

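Request:
servo_tool([
  [1, 0, -30, 0, 0, 0, 1],
  [0, 0, -30, 0, 0, 0, 1],
  [0, 0, -30, 0, 0, 0, 1],
  [0, 0, -30, 0, 0, 0, 1],
  [0, 0, -20, 0, 0, 0, 1],
  [0, 0, -13, 0, 0, 0, 1],
  [0, 0, 0, 0, 0, 0, 1],
  [0, 0, 0, 0, 0, 0, 1],
])

```text
t: 2.5
eef_pos: [0.4863, 0.1691, 0.0143]
tool_rot: [-0.705, 0.055, -0.055, 0.705]
wrist_force: [0.2, -0.6, 0.2]
width: 1.001
```

Request:
servo_tool([
  [0, 0, 0, 0, 0, 0, 0.5],
  [0, 0, 0, 0, 0, 0, 0.3],
  [0, 0, 0, 0, 0, 0, 0.2],
  [0, 0, 0, 0, 0, 0, 0],
  [0, 0, 0, 0, 0, 0, 0],
  [0, 0, 0, 0, 0, 0, 0],
  [0, 0, 0, 0, 0, 0, 0],
  [0, 0, 0, 0, 0, 0, 0],
])

```text
t: 3.3
eef_pos: [0.4862, 0.1684, 0.0137]
tool_rot: [-0.705, 0.055, -0.055, 0.705]
wrist_force: [0.3, 0.0, 0.6]
width: 0.355
```

```bash
python3 - <<'E'
from h import *
s=st();snap("scene","d1",(250,160,410,280),5)
E
```

```text
t 3.3 p [0.4862 0.1684 0.0137] zang 81.07 y [-0.  0. -1.] F [0.35 0.02 0.61] M [ 0.   -0.02  0.  ] w 0.355 q [-0.54  0.55  0.14  2.06 -0.14  0.55  1.11]
```

View pics/d1.png

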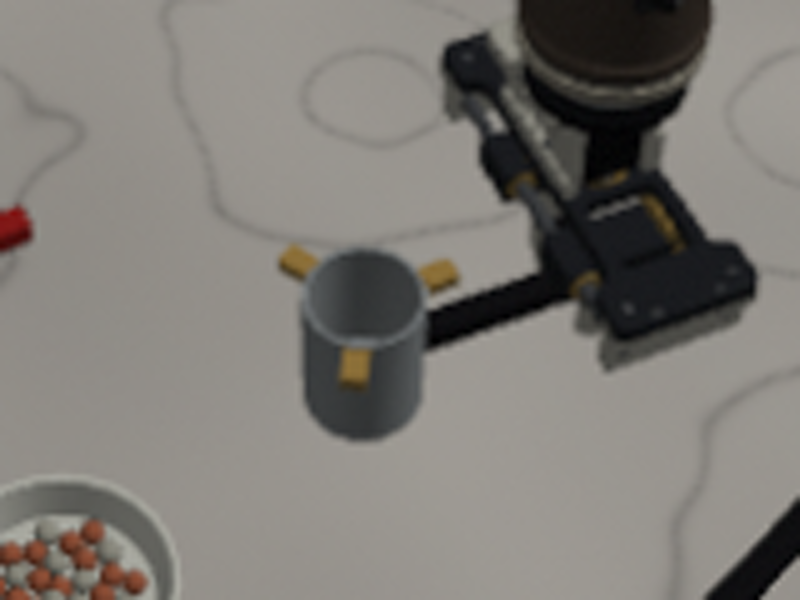

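Request:
servo_tool([
  [0, 0, 0, 0, 0, 0, 0],
  [0, 0, 0, 0, 0, 0, 0],
  [0, 0, 0, 0, 0, 0, 0],
  [0, 0, 0, 0, 0, 0, 0],
  [0, 0, 0, 0, 0, 0, 0],
  [0, 0, 0, 0, 0, 0, 0],
])

```text
t: 3.95
eef_pos: [0.4862, 0.1685, 0.0137]
tool_rot: [-0.705, 0.055, -0.055, 0.705]
wrist_force: [-0.0, 1.1, -1.2]
width: 0.167
```

Request:
servo_tool([
  [0, 0, 4, 0, 0, 0, 0],
  [0, 0, 8, 0, 0, 0, 0],
  [0, 0, 15, 0, 0, 0, 0],
  [0, 0, 20, 0, 0, 0, 0],
  [0, 0, 20, 0, 0, 0, 0],
  [0, 0, 15, 0, 0, 0, 0],
  [0, 0, 8, 0, 0, 0, 0],
  [0, 0, 5, 0, 0, 0, 0],
  [0, 0, 0, 0, 0, 0, 0],
  [0, 0, 0, 0, 0, 0, 0],
])

```text
t: 4.95
eef_pos: [0.4858, 0.1682, 0.1082]
tool_rot: [0.705, -0.055, 0.055, -0.705]
wrist_force: [0.2, -0.7, -2.6]
width: 0.168
```

```bash
python3 - <<'E'
from h import *
s=st();snap("scene","e1",(250,130,410,250),5);snap("top","e2",(280,130,380,205),8)
E
```

```text
t 4.95 p [0.4858 0.1682 0.1082] zang 81.06 y [-9.e-04 -4.e-04 -1.e+00] F [ 0.19 -0.72 -2.58] M [0.01 0.31 0.01] w 0.168 q [-0.57  0.4   0.18  1.99 -0.1   0.76  1.08]
```

View pics/e1.png

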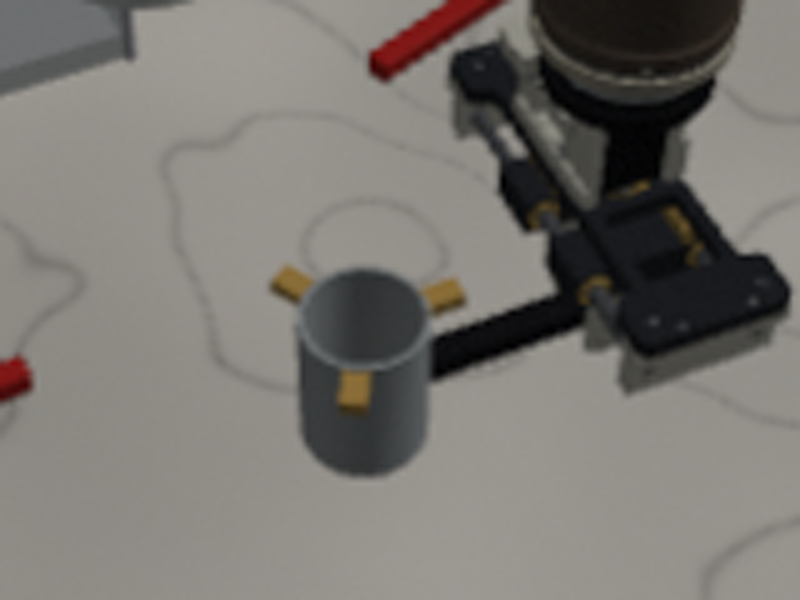

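View pics/e2.png

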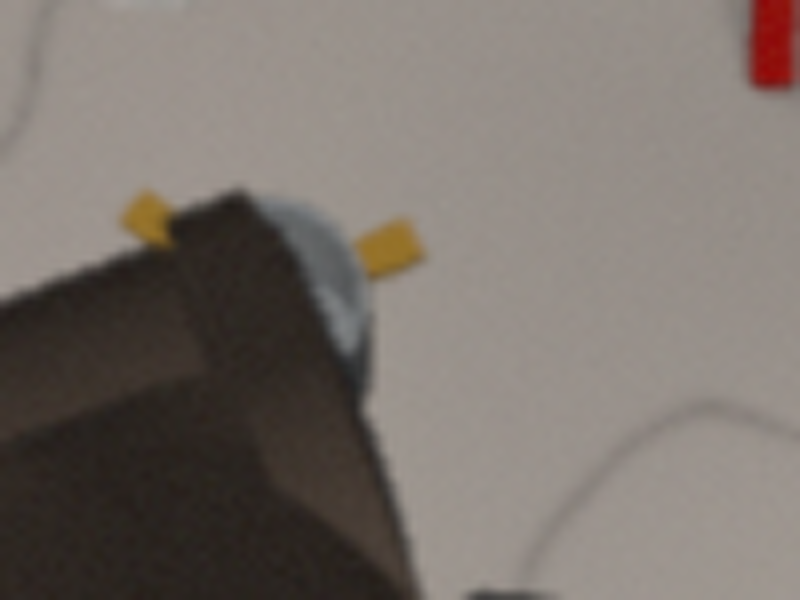

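```bash
cat >> h.py <<'E'
def cupR(yaw,pitch): return Rot.from_euler("ZY",[yaw,pitch]).as_matrix()  # pitch>0: +x end goes down
def lp(r,a,z): a=np.deg2rad(a); return [r*np.cos(a),r*np.sin(a),z]
E
python3 - <<'E'
from h import *
np.set_printoptions(precision=4,suppress=True)
L=[lp(.0385,60,.078),lp(.0385,300,.078),lp(.0385,180,.078),[0,0,.08]]
q=px([(354,382),(291,279),(445,290),(366,317)],5,(250,130))
t=px([(390,250)],8,(280,130)); tip=px([(423,243)],8,(280,130))
def f(p):
    X=np.array(L)@cupR(p[3],p[4]).T+p[:3]
    b=np.array([lp(.047,300,.078)])@cupR(p[3],p[4]).T+p[:3]
    return np.concatenate([(proj("scene",X)-q).ravel(),(proj("top",X[1:2])-t).ravel(),
      ])
s=least_squares(f,[.604,.149,.095,-.155,0]);print(s.x,np.rad2deg(s.x[3:]));print(s.fun)
g=lambda a:f([.604,.1494,.0945,-.155,a])
for a in(-.05,0,.05,.1): # rotate about grip point
    G=np.array([.4858,.1682,.1272]);R0=cupR(-.155,a);o=G-R0@np.array([-.12,0,.032]);p=[*o,-.155,a];print(a,np.abs(f(p)).mean(),f(p))
E
```

```text
[ 0.6042  0.1485  0.094  -0.1499 -0.007 ] [-8.5894 -0.3997]
[ 0.2899  0.7235  0.7117 -0.2208 -0.227   0.1684 -0.2564 -0.5423  0.3714
 -0.411 ]
-0.05 1.3441264335211798 [ 1.2921 -1.5186  1.7378 -2.5555  0.9064 -1.2949  0.8455 -2.5757 -0.2701
 -0.4446]
0 0.38716318103704167 [ 0.2104  0.8618  0.7561 -0.1699 -0.1412  0.2201 -0.2468 -0.4614 -0.0814
 -0.7226]
0.05 1.2758599272460345 [-0.712   3.201  -0.0715  2.1803 -1.1023  1.7336 -1.2056  1.6294  0.0861
 -0.8367]
0.1 2.4159328133557096 [-1.4747  5.4922 -0.7448  4.4885 -1.9749  3.2413 -2.0298  3.6907  0.2324
 -0.79  ]
```

Request:
servo_tool([
  [1, -9, 0, 0, 0, -0.06, 0],
  [2, -18, 0, 0, 0, -0.09, 0],
  [2, -18, 0, 0, 0, -0.1, 0],
  [2, -20, 0, 0, 0, -0.1, 0],
  [2, -22, 0, 0, 0, -0.1, 0],
  [2, -22, 0, 0, 0, -0.1, 0],
  [2, -22, 0, 0, 0, -0.1, 0],
  [2, -20, 0, 0, 0, -0.1, 0],
  [2, -18, 0, 0, 0, -0.063, 0],
  [1.3, -9.7, 0, 0, 0, -0.04, 0],
])

```text
t: 6.05
eef_pos: [0.5045, -0.0121, 0.1085]
tool_rot: [0.619, -0.343, 0.343, -0.618]
wrist_force: [-0.9, -1.1, -2.4]
width: 0.17
```

Request:
servo_tool([
  [0, 0, 0, 0, 0, 0, 0],
  [0, 0, 0, 0, 0, 0, 0],
  [0, 0, 0, 0, 0, 0, 0],
])

```text
t: 6.35
eef_pos: [0.5045, -0.0091, 0.1086]
tool_rot: [-0.619, 0.341, -0.341, 0.62]
wrist_force: [-0.1, -0.1, -3.4]
width: 0.167
```

```bash
python3 - <<'E'
from h import *
s=st();snap("scene","f1",(230,60,350,150),6);snap("top","f2",(380,125,500,215),6);snap("wrist","f3")
E
```

```text
t 6.35 p [ 0.5045 -0.0091  0.1086] zang 32.35 y [-2.e-04  6.e-04 -1.e+00] F [-0.14 -0.14 -3.4 ] M [ 0.2   0.17 -0.  ] w 0.167 q [-0.41  0.4   0.43  2.03 -0.24  0.76  0.72]
```

View pics/f1.png

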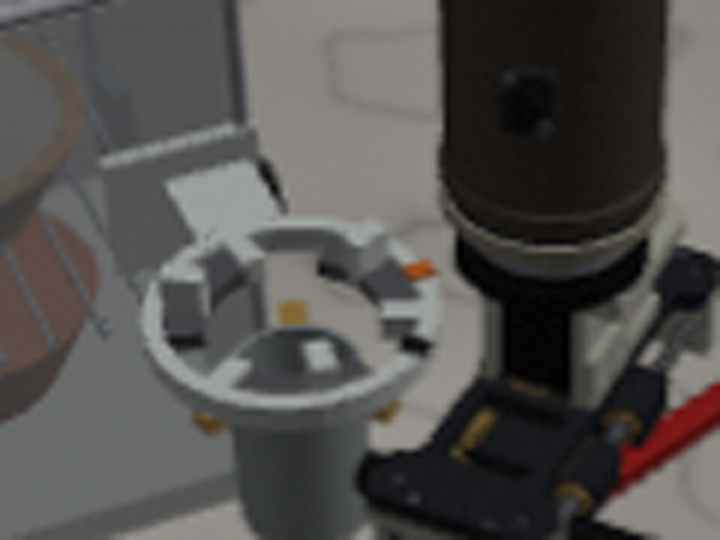

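View pics/f2.png

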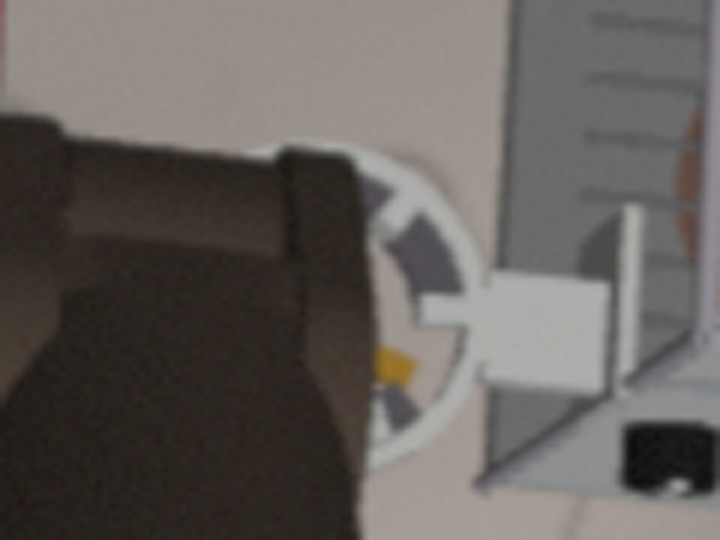

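View pics/f3.png

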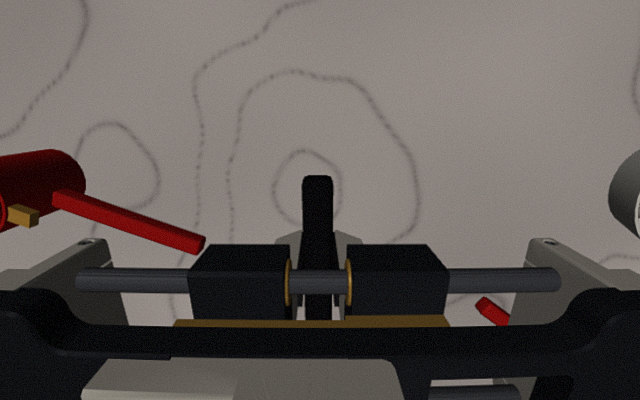

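Request:
servo_tool([
  [-0.5, -1.5, 3, 0, 0, 0, 0],
  [0, 0, 5, 0, 0, 0, 0],
  [0, 0, 5, 0, 0, 0, 0],
  [0, 0, 5, 0, 0, 0, 0],
  [0, 0, 5, 0, 0, 0, 0],
  [0, 0, 5, 0, 0, 0, 0],
  [0, 0, 2, 0, 0, 0, 0],
  [0, 0, 0, 0, 0, 0, 0],
])

```text
t: 7.3
eef_pos: [0.5043, -0.0118, 0.1391]
tool_rot: [-0.619, 0.342, -0.342, 0.619]
wrist_force: [-0.3, -0.3, -3.1]
width: 0.171
```

```bash
python3 - <<'E'
from h import *
s=st();snap("scene","g1",(230,60,350,150),6);snap("top","g2",(380,125,500,215),6)
E
```

```text
t 7.3 p [ 0.5043 -0.0118  0.1391] zang 32.2 y [ 7.e-04  1.e-04 -1.e+00] F [-0.29 -0.27 -3.1 ] M [ 0.21  0.22 -0.02] w 0.171 q [-0.43  0.35  0.45  2.   -0.2   0.83  0.7 ]
```

View pics/g1.png

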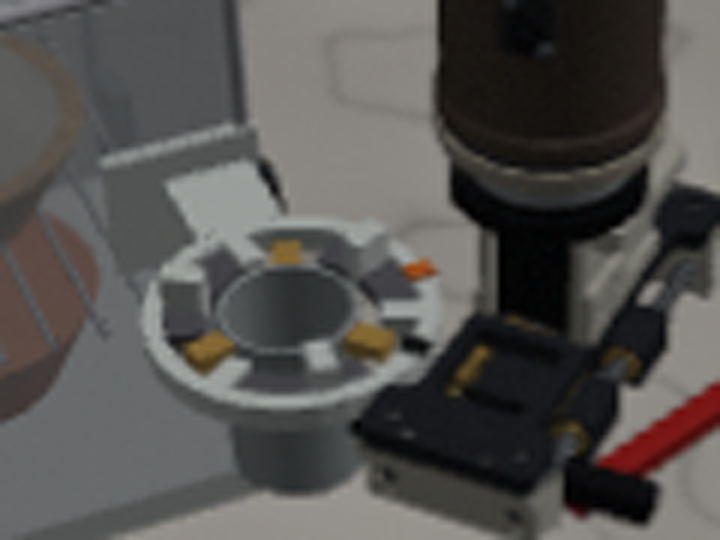

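View pics/g2.png

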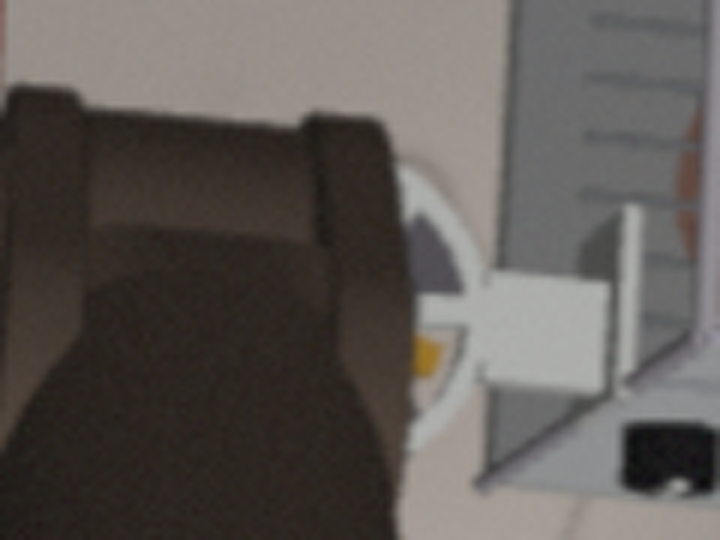

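```bash
python3 - <<'E'
import numpy as np
a=np.deg2rad(np.arange(122.2,172.3,5));p=np.c_[568+120*np.cos(a),-112+120*np.sin(a)];print(np.diff(p,axis=0).round(1).tolist(),p[0])
E
```

```text
[[-8.6, -6.0], [-8.1, -6.7], [-7.4, -7.4], [-6.8, -8.0], [-6.0, -8.5], [-5.3, -9.0], [-4.5, -9.5], [-3.6, -9.8], [-2.8, -10.1], [-1.9, -10.3]] [504.05484687 -10.45682006]
```

Request:
servo_tool([
  [0, 0.5, 3, 0, 0, 0, 0],
  [0, 0.5, 5, 0, 0, 0, 0],
  [0, 0, 5, 0, 0, 0, 0],
  [0, 0, 4, 0, 0, 0, 0],
  [0, 0, 0, 0, 0, 0, 0],
  [0, 0, 0, 0, 0, 0, 0],
])

```text
t: 8.0
eef_pos: [0.5041, -0.0107, 0.1559]
tool_rot: [-0.619, 0.342, -0.342, 0.619]
wrist_force: [0.9, -0.2, -2.4]
width: 0.171
```

Request:
servo_tool([
  [-4.3, -2.9, 0, 0, 0, 0.0436, 0],
  [-4.3, -3.1, 0, 0, 0, 0.0436, 0],
  [-4.1, -3.3, 0, 0, 0, 0.0436, 0],
  [-4.0, -3.4, 0, 0, 0, 0.0436, 0],
  [-3.8, -3.6, 0, 0, 0, 0.0436, 0],
  [-3.6, -3.8, 0, 0, 0, 0.0436, 0],
  [-3.5, -3.9, 0, 0, 0, 0.0436, 0],
  [-3.3, -4.1, 0, 0, 0, 0.0436, 0],
  [-3.1, -4.2, 0, 0, 0, 0.0436, 0],
  [-2.9, -4.3, 0, 0, 0, 0.0436, 0],
])

```text
t: 9.0
eef_pos: [0.4667, -0.0476, 0.1555]
tool_rot: [0.679, -0.199, 0.199, -0.678]
wrist_force: [-0.1, 0.2, -3.0]
width: 0.171
```

```bash
python3 - <<'E'
from h import *
s=st();snap("scene","i1",(230,60,350,150),6)
E
```

```text
t 9.0 p [ 0.4667 -0.0476  0.1555] zang 57.27 y [-6.e-04 -1.e-04 -1.e+00] F [-0.13  0.2  -2.99] M [0.11 0.26 0.06] w 0.171 q [-0.32  0.27  0.38  2.05 -0.13  0.84  1.13]
```

View pics/i1.png

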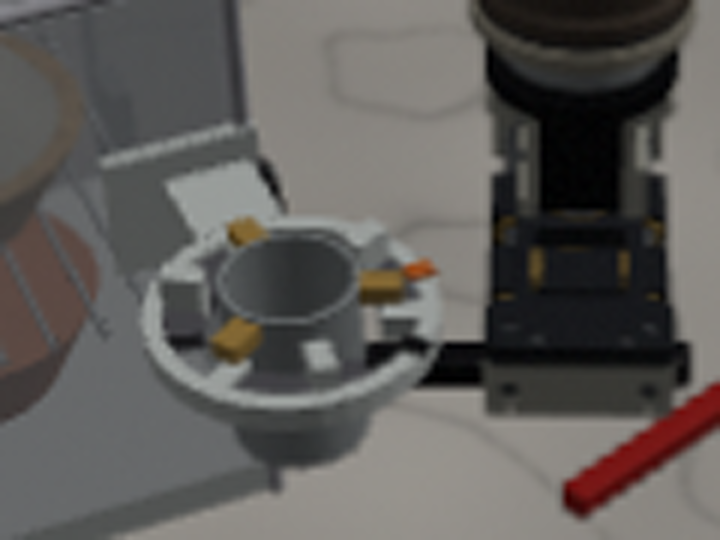

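Request:
servo_tool([
  [-2.7, -4.4, 0, 0, 0, 0.0436, 0],
  [-2.6, -4.5, 0, 0, 0, 0.0436, 0],
  [-2.3, -4.7, 0, 0, 0, 0.0436, 0],
  [-2.1, -4.8, 0, 0, 0, 0.0436, 0],
  [-1.9, -4.8, 0, 0, 0, 0.0436, 0],
  [-1.7, -4.9, 0, 0, 0, 0.0436, 0],
  [-1.5, -5, 0, 0, 0, 0.0436, 0],
  [-1.3, -5.1, 0, 0, 0, 0.0436, 0],
  [-1, -5.1, 0, 0, 0, 0.0436, 0],
  [-0.8, -5, 0, 0, 0, 0.0436, 0],
])

```text
t: 10.05
eef_pos: [0.449, -0.0959, 0.1556]
tool_rot: [0.706, -0.048, 0.048, -0.705]
wrist_force: [0.6, -0.3, -2.9]
width: 0.164
```

Request:
servo_tool([
  [0, 0, 0, 0, 0, 0, 0],
  [0, 0, 0, 0, 0, 0, 0],
])

```text
t: 10.25
eef_pos: [0.4491, -0.0956, 0.1556]
tool_rot: [-0.705, 0.049, -0.049, 0.705]
wrist_force: [-0.7, 0.5, -3.1]
width: 0.168
```

```bash
python3 - <<'E'
from h import *
s=st();snap("scene","j1",(230,60,350,150),6)
E
```

```text
t 10.25 p [ 0.4491 -0.0956  0.1556] zang 82.04 y [-3.e-04  1.e-04 -1.e+00] F [-0.72  0.54 -3.14] M [ 0.02  0.3  -0.04] w 0.168 q [-0.16  0.25  0.31  2.07 -0.1   0.83  1.64]
```

View pics/j1.png

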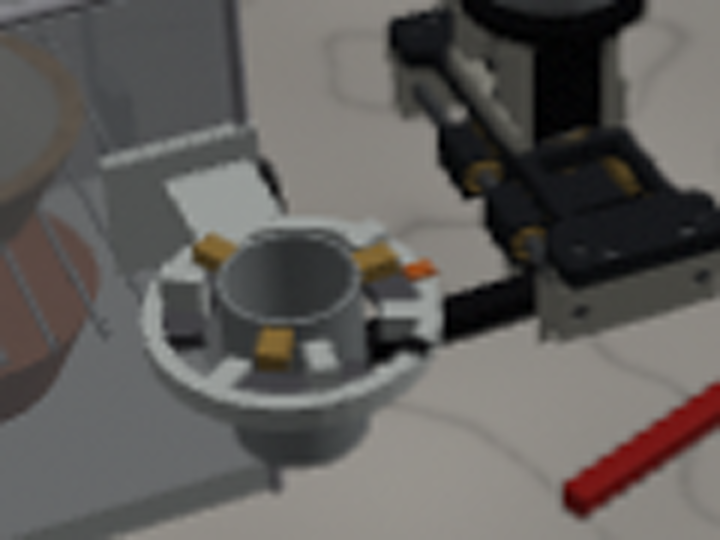

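Request:
servo_tool([
  [0, 0, -2, 0, 0, 0, 0],
  [0, 0, -2, 0, 0, 0, 0],
  [0, 0, -2, 0, 0, 0, 0],
  [0, 0, -2, 0, 0, 0, 0],
  [0, 0, -1, 0, 0, 0, 0],
  [0, 0, 0, 0, 0, 0, 0],
])

```text
t: 10.9
eef_pos: [0.4491, -0.0957, 0.1465]
tool_rot: [-0.705, 0.049, -0.048, 0.705]
wrist_force: [0.6, -0.2, -3.2]
width: 0.164
```

Request:
servo_tool([
  [0, 0, -1, 0, 0, 0, 0],
  [0, 0, 0, 0, 0, 0, 0],
])

```text
t: 11.1
eef_pos: [0.4492, -0.0957, 0.1457]
tool_rot: [-0.705, 0.048, -0.048, 0.705]
wrist_force: [-1.0, 0.8, -3.0]
width: 0.165
```

Request:
servo_tool([
  [0, 0, -1, 0, 0, 0, 0],
  [0, 0, 0, 0, 0, 0, 0],
])

```text
t: 11.3
eef_pos: [0.4494, -0.0958, 0.1448]
tool_rot: [-0.705, 0.048, -0.049, 0.705]
wrist_force: [-0.6, -0.1, -1.9]
width: 0.168
```

Contact may be starting; continue in 1 mm steps.

Request:
servo_tool([
  [0, 0, -0.5, 0, 0, 0, 0],
  [0, 0, 0, 0, 0, 0, 0],
])

```text
t: 11.5
eef_pos: [0.4495, -0.0958, 0.1444]
tool_rot: [-0.705, 0.048, -0.049, 0.705]
wrist_force: [1.2, -0.3, -1.7]
width: 0.17
```

Request:
servo_tool([
  [0, 0, -0.5, 0, 0, 0, 0],
  [0, 0, 0, 0, 0, 0, 0],
])

```text
t: 11.7
eef_pos: [0.4497, -0.0958, 0.1439]
tool_rot: [0.705, -0.048, 0.049, -0.705]
wrist_force: [1.9, -0.6, -1.4]
width: 0.169
```

Request:
servo_tool([
  [0, 0, -0.5, 0, 0, 0, 0],
  [0, 0, 0, 0, 0, 0, 0],
])

```text
t: 11.9
eef_pos: [0.4498, -0.0958, 0.1436]
tool_rot: [-0.705, 0.048, -0.049, 0.705]
wrist_force: [0.2, -0.6, 0.9]
width: 0.171
```

```bash
python3 - <<'E'
from h import *
s=st();snap("scene","k1",(230,60,350,150),6)
E
```

```text
t 11.9 p [ 0.4498 -0.0958  0.1436] zang 82.15 y [ 0.0012 -0.     -1.    ] F [ 0.15 -0.61  0.94] M [-0.06 -0.29 -0.01] w 0.171 q [-0.16  0.27  0.31  2.09 -0.11  0.8   1.65]
```

View pics/k1.png

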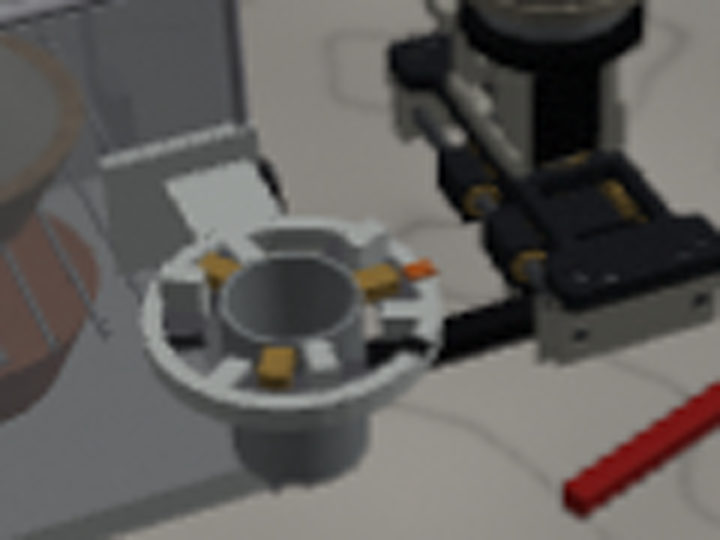

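Request:
servo_tool([
  [0, 0, 0, 0, 0, 0, 0.2],
  [0, 0, 0, 0, 0, 0, 0.25],
  [0, 0, 0, 0, 0, 0, 0.3],
  [0, 0, 0, 0, 0, 0, 0.4],
  [0, 0, 0, 0, 0, 0, 0.5],
  [0, 0, 0, 0, 0, 0, 0.5],
  [0, 0, 0, 0, 0, 0, 0.5],
  [0, 0, 0, 0, 0, 0, 0.5],
])

```text
t: 12.75
eef_pos: [0.4492, -0.0957, 0.1433]
tool_rot: [-0.705, 0.048, -0.048, 0.705]
wrist_force: [0.2, -0.6, -0.4]
width: 0.501
```

```bash
python3 - <<'E'
from h import *
s=st();snap("scene","l1",(230,60,350,150),6)
E
```

```text
t 12.75 p [ 0.4492 -0.0957  0.1433] zang 82.16 y [ 0.e+00  1.e-04 -1.e+00] F [ 0.19 -0.6  -0.38] M [ 0.06 -0.02  0.06] w 0.501 q [-0.16  0.27  0.31  2.09 -0.11  0.8   1.65]
```

View pics/l1.png

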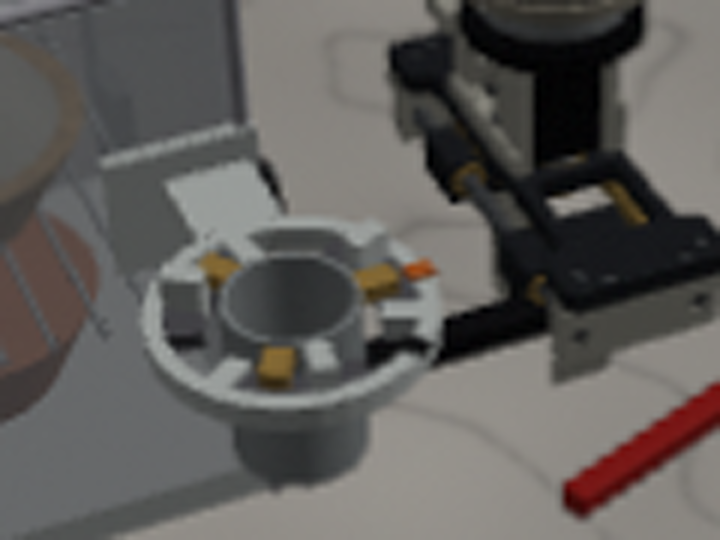

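Released with no change in the cup's pose. Now the gripper goes straight up, then back.

Request:
servo_tool([
  [0, 0, 5, 0, 0, 0, 0.5],
  [0, 0, 15, 0, 0, 0, 0.5],
  [0, 0, 25, 0, 0, 0, 0.5],
  [0, 0, 30, 0, 0, 0, 0.5],
  [0, 0, 30, 0, 0, 0, 0.5],
  [-10, 20, 30, 0, 0, 0, 0.5],
  [-15, 40, 15, 0, 0, 0, 0.5],
  [-10, 45, 0, 0, 0, 0, 0.5],
  [0, 45, 0, 0, 0, 0, 0.5],
  [0, 45, 0, 0, 0, 0, 0.5],
])

```text
t: 13.8
eef_pos: [0.4137, 0.1008, 0.2942]
tool_rot: [-0.705, 0.048, -0.049, 0.706]
wrist_force: [1.6, 0.1, -0.4]
width: 0.496
```

Request:
servo_tool([
  [0, 45, 0, 0, 0, 0, 0.5],
  [0, 40, 0, 0, 0, 0, 0.5],
  [0, 0, 0, 0, 0, 0, 0.5],
  [0, 0, 0, 0, 0, 0, 0.5],
])

```text
t: 14.2
eef_pos: [0.414, 0.1846, 0.2933]
tool_rot: [0.706, -0.048, 0.048, -0.705]
wrist_force: [0.2, -1.4, -0.6]
width: 0.503
```

```bash
python3 - <<'E'
from h import *
s=st();snap("scene","m1",(230,60,350,150),6);snap("top","m2",(390,135,490,210),8);snap("top","m3")
E
```

```text
t 14.2 p [0.414  0.1846 0.2933] zang 82.27 y [-2.e-04 -5.e-04 -1.e+00] F [ 0.2  -1.41 -0.6 ] M [-0.02  0.    0.01] w 0.503 q [-0.57  0.1   0.04  1.87 -0.    1.18  0.9 ]
```

View pics/m1.png

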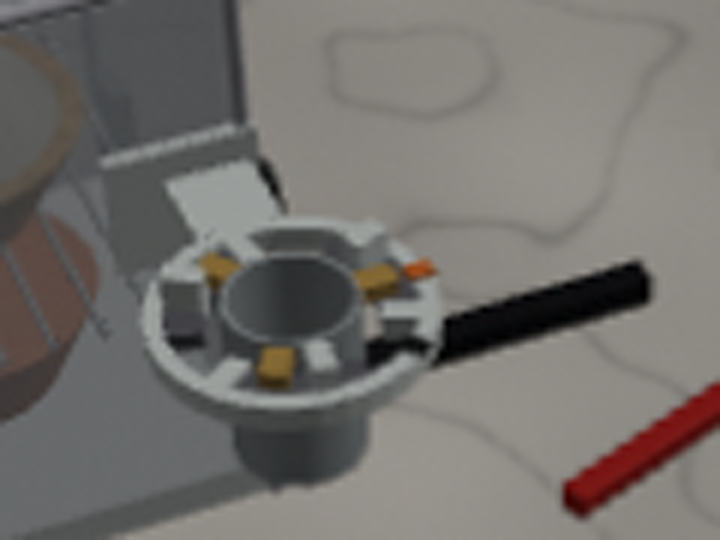

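View pics/m2.png

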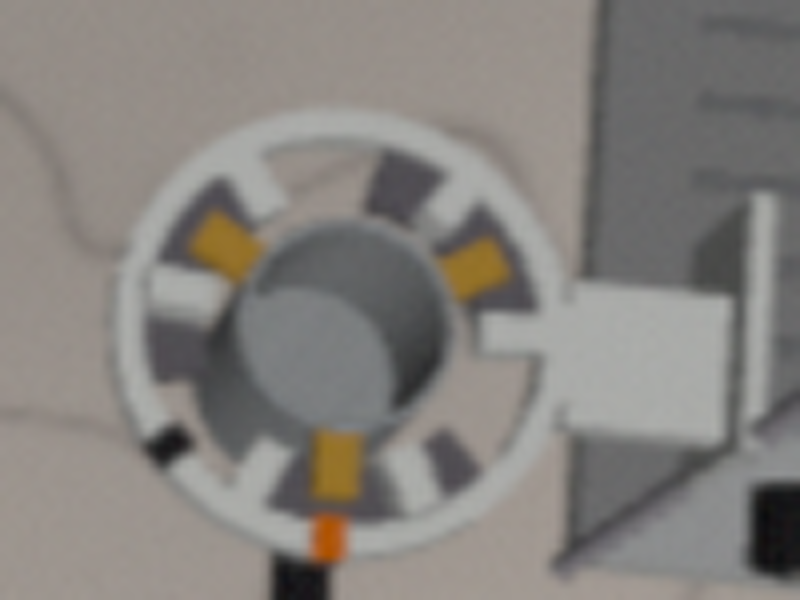

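View pics/m3.png

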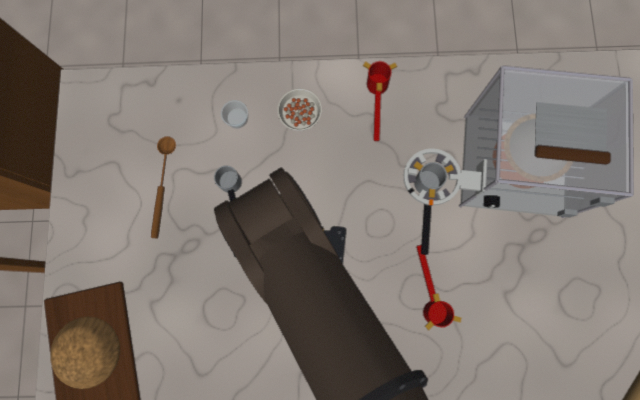

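```bash
python3 - <<'E'
from h import *
np.set_printoptions(precision=4,suppress=True)
L=np.array([lp(.0385,60,.078),lp(.0385,300,.078),lp(.0385,180,.078)]);H=np.array([[-.168,0,.04]])
t=px([(228,246),(477,268),(337,465)],8,(390,135));q=px([(277,359),(218,264),(379,275),(640,266)],6,(230,60))
def f(p):
    R_=Rot.from_euler("ZYX",p[3:]).as_matrix();X=L@R_.T+p[:3];Y=np.r_[L,H]@R_.T+p[:3]
    return np.r_[(proj("top",X)-t).ravel(),(proj("scene",Y)-q).ravel()]
s=least_squares(f,[.568,-.112,.13,-.13,0,0]);print(s.x,np.rad2deg(s.x[3:]));print(s.fun)
print(np.hypot(s.x[0]-.5682,s.x[1]+.1121), s.x[2]-.2015)
E
```

```text
[ 0.5696 -0.1147  0.1327 -0.1104 -0.0266 -0.0335] [-6.3275 -1.5216 -1.9222]
[-0.0435  0.0706 -0.0796 -0.5192  0.5399  0.0145  0.3603  0.2304  0.0875
 -0.1602 -0.3809 -0.015   0.6152  0.2285]
0.0029419296975518486 -0.06878697976153272
```

```bash
python3 - <<'E'
from cell import job
print(job.close_job())
E
```

```text
the job is handed in; nothing more can be done
None
```

The drip cup is hanging in the bayonet ring with its lugs in the pockets and the handle at the orange mark. I handed the job in after about 14.4 s of the 45 s.

I gripped the handle at 120 mm and lifted the cup through the slots under the black mark. I then turned it 50° counter-clockwise about 12 mm above the locked height, and lowered it until the ring took its weight. After that I opened the gripper, raised it clear and moved the arm away.

**Last pose check, from the scene and top pictures after letting go:**

| Check | Measured | Allowed |
|---|---|---|
| Axis offset from the ring | about 3 mm | under 12 mm |
| Underside below the ledge top | about 69 mm | 66 to 75 mm |
| Handle against the orange mark | about 1.5° off | under 14° |
| Tilt | about 2.5°, close to the measuring error | under about 7° |

- **Stillness:** I did not measure the cup's speed. The pictures before and after letting go show no movement.
- **Disagreement:** the ring's ledge came out at 201.5 mm in the images and about 200 mm from the height at contact. That is within the calibration error.
- **Other items:** the measuring cup and the red look-alikes were not touched, and the last top picture shows them where they started.

No check failed.

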